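# Put the two pliers away in the sloping shadow tray

## Task

Put the two pairs of pliers away in the sloping shadow tray: lay each one, nose up the slope, in the pocket cut to its own outline, so that it lies fully down in the pocket. Then turn the wooden turn-button between the two pockets square across, either way round, so that its ends lie over a handle of each pair of pliers and keep both in. Leave the tape measure, the timber offcut and the roll of masking tape where they are.

Things in the scene. Friction and masses are not known exactly. Their poses are not given: they have to be found in the camera images.
- tray: Dark foam shadow tray, 212 x 222 mm, in a light wood frame (rim 1.5 mm proud), fixed on a plywood stand. Its face slopes 30 degrees, high edge away from the robot. Origin: middle of the foam's top face, 85 mm above the bench; x up the slope, y to its left, z straight out of the face. Two pockets with grey floors 11 mm down: left (+y) for the slip-joint pliers, right for the needle-nose pliers.
- slip_pliers: Slip-joint pliers, red handles, short blunt jaws: 181 mm long, 58 mm over the handles, 10 mm thick, 0.22 kg, lying flat. Origin at the underside near mid-length; z up out of the flat side. The middle line, heel to nose, lies at +98.5 degrees from the body's x axis (about z). Balance point 40 mm from the grip point towards the heel.
- slip_pliers_grip (a point): On the slip-joint pliers' middle line at the root of the jaws, level with the underside: the place to grip, squarely across the middle line. The flanks here are 26.5 mm apart, parallel for 24 mm along the pliers, and reach from 2 to 8 mm above the underside. Nose tip 55 mm ahead, handle ends 125 mm behind.
- slip_pliers_heel (a point): On the slip-joint pliers' middle line between the ends of the handles, level with the underside, 117 mm behind the grip point. From heel to grip is where the pliers point.
- needle_pliers: Needle-nose pliers, dark blue handles, long pointed jaws: 161 mm long, 58 mm over the handles, 10 mm thick, 0.16 kg, lying flat. Origin at the underside; z up out of the flat side. The middle line, heel to nose, lies at +57.9 degrees from the body's x axis (about z). Balance point 18 mm from the grip point towards the heel.
- needle_pliers_grip (a point): On the needle-nose pliers' middle line at the waist behind the joint, level with the underside: the place to grip, squarely across the middle line. The waist is a hollow 15 mm across; 7 mm ahead of it the jaws' root is 25 mm across and 10 mm behind it the handles' root is 25 mm across, so pads over 17 mm wide bridge the hollow and rest on both. Nose tip 76 mm ahead, handle ends 85 mm behind.
- needle_pliers_heel (a point): On the needle-nose pliers' middle line between the ends of the handles, level with the underside, 76 mm behind the grip point. From heel to grip is where the pliers point.
- slip_pliers_grip_home (a point): Where the slip-joint pliers' grip point lies when home: on the left pocket's floor, 11 mm under the foam's top; axes as the tray's. The pocket follows the outline, nose up the slope, with 2 to 3 mm to spare at the floor and 5 to 6 at the top. Round this point it widens to an oval finger scoop, full depth, 52 mm long (x), 92 mm wide (y) at the floor and 98 at the top.
- slip_pliers_heel_home (a point): Where the slip-joint pliers' heel point lies when home: on the left pocket's floor, 117 mm down the slope from the grip home; axes as the tray's.
- needle_pliers_grip_home (a point): Where the needle-nose pliers' grip point lies when home: on the right pocket's floor, 11 mm under the foam's top; axes as the tray's. The pocket follows the outline, nose up the slope, with 2 to 3 mm to spare at the floor and 5 to 6 at the top. Round this point it widens to an oval finger scoop, full depth, 52 mm long (x), 92 mm wide (y) at the floor and 98 at the top.
- needle_pliers_heel_home (a point): Where the needle-nose pliers' heel point lies when home: on the right pocket's floor, 76 mm down the slope from the grip home; axes as the tray's.
- turn_button (a joint): Turn of the wooden turn-button on the tray (rad): near 0 it lies up and down the slope between the handles' pockets, clear of both; at +1.57 or -1.57 it lies across them. Positive is anticlockwise looking at the tray's face: the upper end goes to the left (+y). It turns both ways to 1.8 with slight friction (0.05 N m) and stays where left. Pliers that lie home are 1 mm below the foam's top.
- button_end (a point): On the turn-button's top face at its upper end, 30 mm from its pivot; turns with it: x along the bar away from the pivot, z square to the tray. The button is a round-ended bar 80 mm long, 20 wide, 8 thick, its underside 1.5 mm above the foam, turning on a brass screw in its middle (head 4 mm proud) at x -50, y -1 mm in the tray's frame.
- tape_measure: Yellow tape measure, 63 x 86 x 62 mm, standing on the bench to the left of the stand; leave it alone.
- offcut: Bare timber offcut, 95 x 53 x 38 mm, on the bench behind the pliers, beside the big miter saw; leave it alone. The saw is fixed: its foot reaches to about x = 0.58 between the pliers and the tray, so carry things in front of it or well above.
- masking_roll: Roll of masking tape, 104 mm across, 25 mm high, lying on the bench right of the stand; leave it alone.

How it is judged:
By the outcome, as a careful person would: the job done as asked, in the order asked, and still so for the second after the job is handed in, with the robot touching nothing.
It also fails if it takes over 72 s, if anything falls off the work surface, if the arm or the gripper's body presses on something with over 40 N, if the wrist force passes 120 N, or if a joint passes its speed limit or range.

## Robot

A 7-joint arm with a two-finger parallel gripper is mounted at the origin on a cart in front of the work surface, level with it; the furniture and walls round the work are solid. World frame = base frame: x ahead of the robot, y to its left, z up, the work surface at z = 0. Lengths are in m, angles in rad, forces in N, time in s.
With the tool pointing down it reaches from about 0.425 to 0.95 m from the base axis. Payload 4.7 kg.
Tool frame: the origin (TCP) lies between the finger pads; the fingertips stand 25 mm ahead of it and the grasp point (between the pads) lies 6 mm ahead of it; z points along the fingers, y is the line along which they close (so a half turn about z gives the same grasp; the last joint's range is limited). The gripper opens to 85 mm and grips with 20 to 120 N. Pads are 22 mm wide; open, the fingers measure 114 mm over their backs; the gripper's body (76 mm by 85 mm) begins 54 mm behind the grasp point. The pads swing forward as they close: fully open they stand 13 mm farther back than shut.
Start: joints at [1.316, 0.469, -0.049, 1.532, 0.024, 1.141, -0.082], TCP at [0.151, -0.658, 0.256] pointing down, gripper open.
Joint ranges: [-2.59, 2.59], [-0.33, 1.99], [-1.39, 1.29], [0.1, 2.45], [-1.04, 4.18], [0.21, 1.99], [-2.66, 2.66]. Speed limits (rad/s): [2.57, 2.57, 3.14, 3.14, 3.14, 3.14, 3.14].

## Interface

Orientations are given as a 3x3 rotation matrix whose columns are the frame's x, y, z axes.
In Python, from rig import * gives the robot as it stands. Calls block until the motion is done:
- movep(position, orientation): joint-space move of the TCP to a pose.
- move_l(position, attitude=None, feed=0.15, until_force=None): straight line of the TCP; attitude=None keeps the orientation; feed is the mean speed in m/s. With until_force (N) it stops when the force on the tool has changed by that much, and returns True; else False.
- move_joints(angles): joint-space move.
- command_gripper(opening, newtons=None): finger opening in m; newtons is the grip in N (None keeps the last); returns when the fingers have stopped.
- sleep(seconds).
- inverse_kinematics(position, orientation): joint angles nearest the present ones, or None.
- sense(): the state.
- camera(name): name is "scene" or "top" or "wrist"; returns (picture, depth): 420x560x3 uint8, red, green, blue; 420x560 float32, m along the optical axis (not along the pixel's ray), 0 where there is no reading.
- camera_params(name): a dict with "K" (3x3 intrinsics, pixels), "position" and "rotation" of the camera in the world; the wrist camera has in their place "tool_from_camera" (4x4, takes a point from camera to tool coordinates, whose origin is the TCP and whose axes are the flange's). Camera axes: x right, y down, z forward; pixel columns grow to the right and rows downward; lengths in m; the calibration is good to about 2 mm. A picture is of the moment at which its call begins: read the wrist's pose just before it. camera_params takes no time and is no camera call.
A pose or a line that the arm cannot do raises Unreachable and nothing moves.
- finish_job(): hands the job in; it is judged then, once.
The state is a dict: "time_s": time; "joint_pos": joint angles; "qd": joint speeds; "joint_efforts": joint torques, N m; "position": TCP position; "tcp_rot": TCP orientation; "wrist_force": force on the tool from outside, world axes, zero at the start; "ft_torque": the same for the moment, N m; "finger_gap": finger opening in m; "gripper_force": force on a finger pad.
Only numpy, scipy, OpenCV 4.12 (cv2) and the standard library are available. Lean on these libraries where they do the work, as an engineer would, in place of code of your own. Each camera call takes 0.05 s, during which the arm holds its last target. There are 200 camera calls.

## Working session

There is one attempt and no reset: what is moved stays moved. The work goes in short steps, each a Python script; the robot and the scene stay as the last script left them, time stands still between calls to the robot, and variables do not carry over. Pictures are saved under pics/ and viewed, at most 10 in all, crops included, and the job is handed in when it is done.

```bash
ls; mkdir -p pics
python3 - <<'E'
from rig import *
import cv2,numpy as np
for n in("scene","top"):
    p,d=camera(n);cv2.imwrite(f"pics/{n}0.png",p[:,:,::-1]);np.savez(f"{n}0.npz",p=p,d=d);c=camera_params(n);print(n,c)
print(camera_params("wrist"));print(sense()["time_s"])
E
```

```text
pics
scene {'K': array([[546.18532409,   0.        , 284.51994108],
       [  0.        , 546.18532409, 195.50131183],
       [  0.        ,   0.        ,   1.        ]]), 'position': array([-0.53272352, -1.06543475,  1.37202749]), 'rotation': array([[ 0.61030325, -0.54753978,  0.5724772 ],
       [-0.79208982, -0.41165029,  0.45070805],
       [-0.01112018, -0.72852195, -0.68493219]])}
top {'K': array([[546.26090453,   0.        , 285.01286164],
       [  0.        , 546.26090453, 202.10771196],
       [  0.        ,   0.        ,   1.        ]]), 'position': array([ 0.18718953, -0.18267239,  1.63028825]), 'rotation': array([[-0.03449479, -0.97833537,  0.20413237],
       [-0.99940436,  0.03355897, -0.00804536],
       [ 0.00102059, -0.2042883 , -0.97891024]])}
{'K': array([[368.92786433,   0.        , 286.41965376],
       [  0.        , 368.92786433, 211.43945022],
       [  0.        ,   0.        ,   1.        ]]), 'tool_from_camera': array([[ 7.12668944e-04, -9.64910508e-01, -2.62577995e-01,
         6.78960307e-02],
       [ 9.99999721e-01,  6.29369725e-04,  4.01340884e-04,
        -4.68978555e-04],
       [-2.21999396e-04, -2.62578208e-01,  9.64910688e-01,
        -1.17567977e-01],
       [ 0.00000000e+00,  0.00000000e+00,  0.00000000e+00,
         1.00000000e+00]])}
0.1
```

View pics/top0.png

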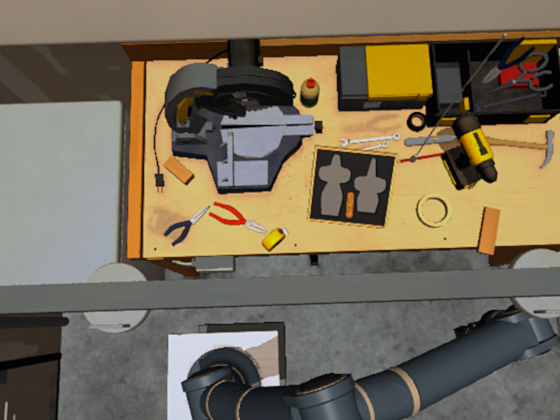

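View pics/scene0.png

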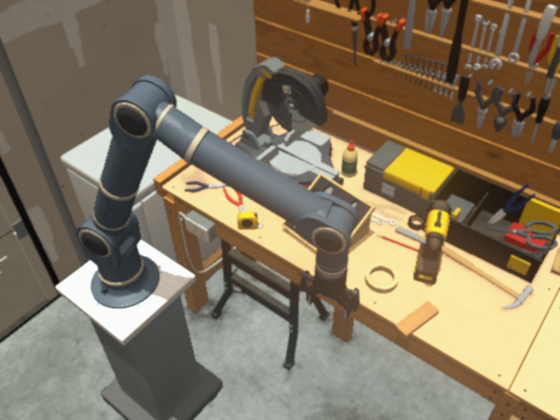

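The top view shows the red slip pliers at about (238,217) with the nose to the right near (265,230), next to the tape measure at (274,238). The needle pliers are near (187,224) with the nose at (208,207). The tray is centred at about (352,187), with the button upright at (350,205). The scene view agrees.

```bash
cat > h.py <<'E'
from rig import *
import cv2,numpy as np
def ray(cam,uv,T=None):
    c=camera_params(cam);uv=np.atleast_2d(uv).astype(float)
    d=np.c_[uv,np.ones(len(uv))]@np.linalg.inv(c["K"]).T
    if cam=="wrist":
        M=np.array(c["tool_from_camera"]);R=T[1]@M[:3,:3];o=T[0]+T[1]@M[:3,3]
    else: R,o=c["rotation"],c["position"]
    return np.array(o),d@np.array(R).T
def onplane(cam,uv,p0,n,T=None):
    o,d=ray(cam,uv,T);n=np.array(n,float)
    return o+d*(((np.array(p0)-o)@n)/(d@n))[:,None]
def wrist(name):
    s=sense();T=(np.array(s["position"]),np.array(s["tcp_rot"]))
    p,d=camera("wrist");cv2.imwrite(f"pics/{name}.png",p[:,:,::-1])
    np.savez(f"{name}.npz",p=p,d=d,P=T[0],R=T[1]);return p,d,T
def down(a):  # tool down, tool x at world heading a
    x=np.array([np.cos(a),np.sin(a),0]);z=np.array([0,0,-1.]);return np.c_[x,np.cross(z,x),z]
E
python3 - <<'E'
from h import *
z=np.load("top0.npz");p=z["p"]
uv=[(187,224),(208,207),(172,238),(214,208),(250,224),(265,230),(274,238),(179,170)]
print(onplane("top",uv,[0,0,.01],[0,0,1]).round(3))
o,d=ray("top",[(317,149),(396,154),(386,226),(310,217),(352,187)]);
D=[z["d"][int(v),int(u)] for u,v in[(319,151),(394,156),(384,224),(312,215),(352,187)]]
print((o+d*np.array(D)[:,None]).round(3)); print(sense()["tcp_rot"].round(3))
for q in ([.62,-.45,.5],[.47,.03,.4],[.47,.0,.3]):
    for a in(0,np.pi/2,-np.pi/2,np.pi): print(q,round(a,2),inverse_kinematics(q,down(a)))
E
```

```text
[[ 0.468  0.101  0.01 ]
 [ 0.518  0.037  0.01 ]
 [ 0.427  0.145  0.01 ]
 [ 0.514  0.019  0.01 ]
 [ 0.462 -0.089  0.01 ]
 [ 0.442 -0.133  0.01 ]
 [ 0.417 -0.159  0.01 ]
 [ 0.637  0.125  0.01 ]]
[[ 0.651 -0.292  0.133]
 [ 0.627 -0.515  0.14 ]
 [ 0.438 -0.493  0.029]
 [ 0.472 -0.268  0.039]
 [ 0.547 -0.391  0.089]]
[[ 0.975  0.224 -0.   ]
 [ 0.224 -0.975  0.002]
 [-0.    -0.002 -1.   ]]
[0.62, -0.45, 0.5] 0 [ 0.62495796  0.58693404 -0.1183023   0.80822638  0.06646839  1.74927558
 -1.0326656 ]
[0.62, -0.45, 0.5] 1.57 [ 0.75694898  0.6129534  -0.43191441  0.79402735  0.24837116  1.77293186
  0.44727307]
[0.62, -0.45, 0.5] -1.57 [ 0.49764652  0.58379823  0.1690938   0.82174461 -0.0942745   1.74188935
 -2.51854762]
[0.62, -0.45, 0.5] 3.14 [ 0.86139397  0.65627334 -0.71422691  0.78282723  0.42393396  1.8095496
  1.9366878 ]
[0.47, 0.03, 0.4] 0 [ 0.69848402  0.09569141 -0.90408347  1.7438774   0.07722352  1.33909534
 -1.79193272]
[0.47, 0.03, 0.4] 1.57 [ 0.77398726  0.10917797 -0.99162694  1.74132419  0.09378377  1.34132291
 -0.23629292]
[0.47, 0.03, 0.4] -1.57 None
[0.47, 0.03, 0.4] 3.14 [ 0.87482724  0.13361983 -1.11491908  1.7382455   0.12301761  1.3458921
  1.30668676]
[0.47, 0.0, 0.3] 0 [ 0.60597224  0.15644268 -0.76652663  1.90910616  0.12022957  1.12219147
 -1.77756243]
[0.47, 0.0, 0.3] 1.57 [ 0.72017632  0.18107773 -0.90237234  1.90456301  0.15700116  1.12885033
 -0.24176642]
[0.47, 0.0, 0.3] -1.57 None
[0.47, 0.0, 0.3] 3.14 [ 0.87220414  0.23240541 -1.09837612  1.8992264   0.2271533   1.14495332
  1.26056116]
```

```bash
cat >> h.py <<'E'
def trayR(h,up=False):  # tool square to tray face; tool x down slope unless up
    s,c=.5,np.sqrt(.75)
    X=np.array([c*np.cos(h),c*np.sin(h),s]);N=np.array([-s*np.cos(h),-s*np.sin(h),c])
    x=X if up else -X
    return np.c_[x,np.cross(-N,x),-N],N
E
python3 - <<'E'
from h import *
h=np.radians(-8.6);R,N=trayR(h)
q0=np.array([.547,-.391,.085])
movep(q0+N*.25,R); wrist("tray1"); print(sense()["joint_pos"].round(2),sense()["time_s"])
movep([.48,-.01,.27],down(np.pi)); wrist("pl1"); print(sense()["joint_pos"].round(2),sense()["time_s"])
E
```

```text
[ 1.41  0.15 -0.67  2.   -0.35  0.62  2.43] 2.3
[ 0.76  0.26 -0.96  1.92  0.24  1.08  1.27] 3.725
```

View pics/tray1.png

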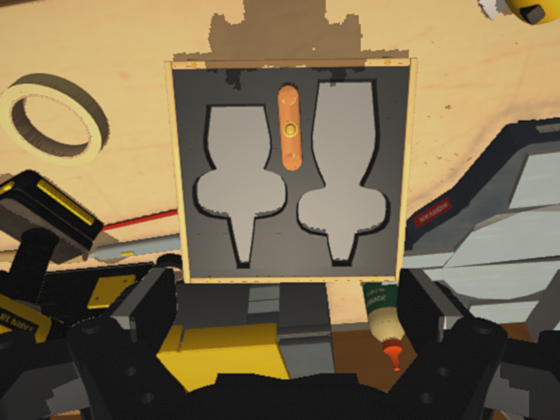

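View pics/pl1.png

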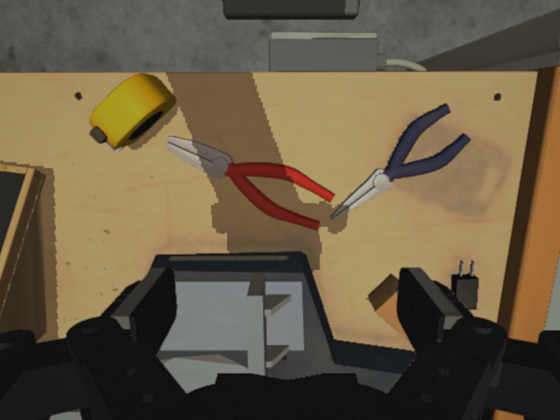

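The tray view shows the foam from about (172,68) to (402,279). The needle pocket is at image left with its scoop at (240,192), the slip pocket's scoop is at (343,210), and the screw is at (290,130). The pliers view shows the slip nose at (168,140) with handle ends at (332,198) and (318,226). The needle nose is at (333,218) with handle ends at (448,108) and (467,138).

```bash
cat > meas.py <<'E'
from h import *
z=np.load("tray1.npz");p=z["p"];T=(z["P"],z["R"])
hsv=cv2.cvtColor(p,cv2.COLOR_RGB2HSV)
h0=np.radians(-8.6)
# rim: light wood quad -> filled interior (foam+pockets+button) 
g=((hsv[...,2]>130)&(hsv[...,1]>50)).astype(np.uint8)  # light wood
inner=1-g; inner[:, :165]=0;inner[:,420:]=0;inner[:60]=0;inner[290:]=0
inner=cv2.morphologyEx(inner,cv2.MORPH_OPEN,np.ones((5,5)))
n,l,st,_=cv2.connectedComponentsWithStats(inner);k=1+np.argmax(st[1:,4]);print("foam bbox",st[k])
c=max(cv2.findContours((l==k).astype(np.uint8),cv2.RETR_EXTERNAL,cv2.CHAIN_APPROX_NONE)[0],key=cv2.contourArea)
hull=cv2.convexHull(c)
# side lines fit from hull-contour points
pts=c[:,0].astype(float);x0,y0,w,hh=st[k][:4]
def fit(sel):
    vx,vy,a,b=cv2.fitLine(pts[sel].astype(np.float32),cv2.DIST_HUBER,0,.01,.01).ravel();return np.cross([a,b,1],[a+vx,b+vy,1])
m=12
my=(pts[:,1]>y0+25)&(pts[:,1]<y0+hh-25);mx=(pts[:,0]>x0+30)&(pts[:,0]<x0+w-30)
Lf=fit(my&(pts[:,0]<x0+25));Rt=fit(my&(pts[:,0]>x0+w-25));Tp=fit(mx&(pts[:,1]<y0+m));Bt=fit(mx&(pts[:,1]>y0+hh-m))
cor=[np.cross(a,b) for a,b in((Tp,Lf),(Tp,Rt),(Bt,Rt),(Bt,Lf))];cor=np.array([a[:2]/a[2] for a in cor]);print(cor.round(1))
_,N=trayR(h0)
# pivot plane: through (approx origin) z=.085 ; iterate for centre
q0=np.array([.547,-.391,.085])
for i in range(5):
    C=onplane("wrist",cor,q0,N,T);q0=C.mean(0);q0[2]=.085
    ydir=(C[1]-C[0]+C[2]-C[3]);h0=np.arctan2(-ydir[0],ydir[1]);_,N=trayR(h0)
print("tray",q0.round(4),np.degrees(h0),"sizes",[np.linalg.norm(C[i]-C[i-1]).round(4) for i in range(4)],"z",C[:,2].round(3))
Rt_,_=trayR(h0,True);F=np.c_[Rt_[:,0],-Rt_[:,1],-Rt_[:,2]]
# pocket floors (grey, bright, low sat) in tray frame
gf=((hsv[...,2]>110)&(hsv[...,1]<40)&(l>=0)).astype(np.uint8)
fl=np.zeros_like(gf);fl[75:275,185:400]=gf[75:275,185:400]
n,l2,st2,_=cv2.connectedComponentsWithStats(fl)
for k2 in [i for i in range(1,n) if st2[i,4]>1500]:
    c=max(cv2.findContours((l2==k2).astype(np.uint8),cv2.RETR_EXTERNAL,cv2.CHAIN_APPROX_NONE)[0],key=len)[:,0]
    W=(onplane("wrist",c,q0-.011*N,N,T)-q0)@F
    iL,iR=W[:,1].argmin(),W[:,1].argmax()
    print("pocket x",W[:,0].min().round(4),W[:,0].max().round(4),"scoop y",W[iL].round(4),W[iR].round(4),"nose",W[W[:,0].argmax()].round(4))
sc=(onplane("wrist",[(290.5,130)],q0+.013*N,N,T)-q0)@F;print("screw",sc.round(4))
np.savez("tray.npz",q0=q0,h=h0,N=N,F=F)
z=np.load("pl1.npz");p=z["p"];T=(z["P"],z["R"]);hsv=cv2.cvtColor(p,cv2.COLOR_RGB2HSV)
H,S,V=[hsv[...,i].astype(int) for i in range(3)]
wood=(H>8)&(H<28)&(S>70)
fg=(~wood).astype(np.uint8)
for nm,(a,b,cx,d) in dict(slip=(160,128,340,235),needle=(328,98,475,222)).items():
    m=np.zeros_like(fg);m[b:d,a:cx]=fg[b:d,a:cx]
    n,l,st,_=cv2.connectedComponentsWithStats(m);k=1+np.argmax(st[1:,4]);M=(l==k).astype(np.uint8)
    c=max(cv2.findContours(M,cv2.RETR_EXTERNAL,cv2.CHAIN_APPROX_NONE)[0],key=len)[:,0]
    W=onplane("wrist",c,[0,0,.008],[0,0,1],T)[:,:2]
    nose_px=c[c[:,0].argmin()]
    d0=W[c[:,0].argmin()]
    cc=W.mean(0);u=cc-d0;u/=np.linalg.norm(u)
    for i in range(4):
        v=np.array([-u[1],u[0]]);s=(W-d0)@u;t=(W-d0)@v
        # widest of each handle near the end: extreme t of back third
        bk=s>.6*s.max();e1=W[bk&(t>np.median(t[bk]))];e2=W[bk&(t<=np.median(t[bk]))]
        E1=e1[((e1-d0)@u).argmax()];E2=e2[((e2-d0)@u).argmax()]
        nz=W[s<.004+s.min()].mean(0);u=(E1+E2)/2-nz;u/=np.linalg.norm(u)
    v=np.array([-u[1],u[0]]);s=(W-nz)@u;t=(W-nz)@v
    print(nm,"nose",nz.round(4),"ends",E1.round(4),E2.round(4),"len",np.ptp(s).round(4),"width",np.ptp(t).round(4),"tmid",((t.max()+t.min())/2).round(4),"head",np.degrees(np.arctan2(-u[1],-u[0])).round(1))
    G=nz+u*(s.min()+(.055 if nm=="slip" else .076))
    for q in np.arange(.01,np.ptp(s),.015):
        b=abs(s-s.min()-q)<.0015; print("  s",q.round(3),"t",t[b].min().round(4),t[b].max().round(4))
    print("  grip",G.round(4))
    cv2.drawContours(p,[c[:,None]],-1,(0,255,0),1)
cv2.imwrite("pics/dbg.png",p[80:250,100:500,::-1])
E
python3 meas.py
```

```text
foam bbox [  172    66   238   211 44646]
[[172.   68.8]
 [409.1  65.8]
 [394.2 274.6]
 [190.6 276.3]]
tray [ 0.549  -0.3863  0.085 ] -7.8310262406080735 sizes [np.float64(0.2118), np.float64(0.2218), np.float64(0.2115), np.float64(0.2209)] z [0.032 0.032 0.138 0.138]
pocket x -0.0927 0.0917 scoop y [ 0.0386  0.007  -0.011 ] [ 0.0362  0.0994 -0.011 ] nose [ 0.0917  0.0597 -0.011 ]
pocket x -0.0711 0.0932 scoop y [ 0.0168 -0.0993 -0.011 ] [ 0.0071 -0.0075 -0.011 ] nose [ 0.0932 -0.0496 -0.011 ]
pocket x 0.0146 0.1096 scoop y [ 0.1001 -0.0755 -0.011 ] [ 0.1025  0.0611 -0.011 ] nose [ 0.1096  0.0458 -0.011 ]
screw [[-0.0491 -0.0003  0.013 ]]
slip nose [ 0.4443 -0.1313] ends [0.5012 0.0384] [0.5343 0.0233] len 0.1797 width 0.0567 tmid -0.0005 head -114.3
  s 0.01 t -0.0076 0.0086
  s 0.025 t -0.0113 0.0115
  s 0.04 t -0.0125 0.0127
  s 0.055 t -0.0134 0.0134
  s 0.07 t -0.0074 0.0076
  s 0.085 t -0.015 0.0143
  s 0.1 t -0.0222 0.0211
  s 0.115 t -0.0265 0.0261
  s 0.13 t -0.0289 0.0278
  s 0.145 t -0.0266 0.0258
  s 0.16 t -0.025 0.0233
  s 0.175 t -0.0233 0.0212
  grip [ 0.4664 -0.0826]
needle nose [0.5248 0.0385] ends [0.4102 0.1492] [0.4423 0.1751] len 0.1597 width 0.0572 tmid 0.0016 head -51.5
  s 0.01 t -0.0035 0.0045
  s 0.025 t -0.0061 0.0075
  s 0.04 t -0.0076 0.0088
  s 0.055 t -0.0091 0.0109
  s 0.07 t -0.0117 0.013
  s 0.085 t -0.0105 0.0134
  s 0.1 t -0.0184 0.0215
  s 0.115 t -0.025 0.0282
  s 0.13 t -0.0268 0.0301
  s 0.145 t -0.024 0.0273
  grip [0.4783 0.0968]
```

```bash
cat > gr.py <<'E'
from h import *
def pliers(p,T,g,hd,nm,zp=.008):
    """refine grip point and heading from mask; g,hd expected"""
    hsv=cv2.cvtColor(p,cv2.COLOR_RGB2HSV);H,S=hsv[...,0].astype(int),hsv[...,1].astype(int)
    fg=(~((H>8)&(H<28)&(S>70))).astype(np.uint8)
    c=camera_params("wrist");M=np.array(c["tool_from_camera"])
    X=M[:3,:3].T@(T[1].T@(np.array([*g,zp])-T[0])-M[:3,3]);u=c["K"]@X;u=(u[:2]/u[2]).astype(int)
    n,l,st,_=cv2.connectedComponentsWithStats(fg);k=np.bincount(l[u[1]-6:u[1]+7,u[0]-6:u[0]+7][fg[u[1]-6:u[1]+7,u[0]-6:u[0]+7]>0]).argmax()
    cc=max(cv2.findContours((l==k).astype(np.uint8),cv2.RETR_EXTERNAL,cv2.CHAIN_APPROX_NONE)[0],key=len)[:,0]
    W=onplane("wrist",cc,[0,0,zp],[0,0,1],T)[:,:2]
    ns=.055 if nm=="slip" else .076; L=.181 if nm=="slip" else .161
    for i in range(5):
        u=np.array([np.cos(hd),np.sin(hd)]);v=np.array([-u[1],u[0]]);s=(W-g)@u;t=(W-g)@v
        S_=[];C_=[]
        for q in np.arange(s.min()+.006,s.max()-.006,.006):
            b=abs(s-q)<.0015
            if b.sum()>1:S_.append(q);C_.append((t[b].max()+t[b].min())/2)
        a,b=np.polyfit(S_,C_,1)
        g=g+v*b+u*((s.max()+s.min())/2+L/2-ns);hd=hd+np.arctan(a)
    return g,hd,np.ptp(s),np.ptp(t)
def grasp(nm,g,hd):
    R=down(hd+np.pi);movep([*g,.25],R);command_gripper(.036,80)
    p,d,T=wrist(nm+"_hov");g2,h2,L,Wd=pliers(p,T,g,hd,nm)
    print(nm,g2.round(4),np.degrees(h2).round(2),"len",L.round(4),Wd.round(4))
    assert np.linalg.norm(g2-g)<.006 and abs(h2-hd)<.05
    R=down(h2+np.pi);move_l([*g2,.045],R)
    hit=move_l([*g2,.018],R,feed=.03,until_force=4);z=sense()["position"][2]
    move_l([*g2,z+.003],R,feed=.05);command_gripper(.0,80)
    s=sense();print("hit",hit,"z",z,"gap",s["finger_gap"],"F",s["gripper_force"],s["wrist_force"])
    move_l([*g2,.25],R,feed=.12);wrist(nm+"_held");s=sense();print(s["finger_gap"],s["wrist_force"],s["time_s"],s["joint_pos"].round(2))
E
python3 - <<'E'
from gr import *
grasp("slip",np.array([.4664,-.0826]),np.radians(-114.6))
E
```

```text
slip [ 0.4668 -0.0829] -114.88 len 0.1793 0.0554
hit True z 0.02403392839166394 gap 0.023447240296350213 F 78.36831111169886 [-0.5091786  -0.12153718  5.13559014]
0.023599803726395113 [ 0.17965891 -0.71430182 -3.24816678] 10.6167 [ 0.6   0.19 -0.58  1.98  0.13  1.01 -0.47]
```

View pics/slip_held.png

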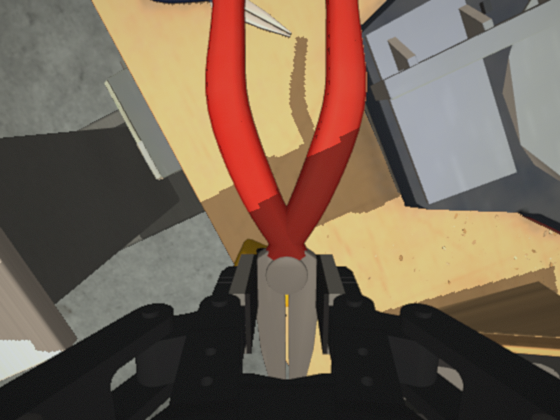

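Slip pliers are held squarely, with the middle line at column ~286.5 (pivot at (287,275)), so sideways bias is negligible. Next I'll check droop with the depth image and plan the placing.

```bash
cat > held.py <<'E'
from h import *
def held(nm,lo,hi):
    z=np.load(nm+"_held.npz");p,d=z["p"],z["d"];c=camera_params("wrist");M=np.array(c["tool_from_camera"])
    v,u=np.nonzero((d>.08)&(d<.2));D=d[v,u]
    X=(np.c_[u,v,np.ones(len(u))]@np.linalg.inv(c["K"]).T)*D[:,None]@M[:3,:3].T+M[:3,3]
    hsv=cv2.cvtColor(p,cv2.COLOR_RGB2HSV)[v,u]
    k=(hsv[:,1]>80)&((hsv[:,0]<8)|(hsv[:,0]>170) if nm=="slip" else (hsv[:,0]>105)&(hsv[:,0]<135))&(abs(X[:,1])<.04)
    X=X[k];
    for x in np.arange(lo,hi,.01):
        b=abs(X[:,0]-x)<.003
        if b.sum()>5:print(round(x,3),"z",np.median(X[b,2]).round(4),np.percentile(X[b,2],5).round(4),"y",X[b,1].min().round(4),X[b,1].max().round(4))
E
python3 - <<'E'
from held import *
held("slip",.0,.14)
t=np.load("tray.npz");q0,F,N=t["q0"],t["F"],t["N"];h=float(t["h"]);print(np.degrees(h))
for up in(0,1):
  R,_=trayR(h,up)
  for loc in([.0347,.0532],[.0155,-.0534]):
    for k in(.1,.016): print(up,loc,k,inverse_kinematics(q0+F@[*loc,k],R))
E
```

```text
0.01 z 0.018 0.017 y -0.0066 0.0084
0.02 z 0.0182 0.017 y -0.0098 0.0111
0.03 z 0.0185 0.0173 y -0.0155 0.0166
0.04 z 0.0186 0.0174 y -0.0196 0.021
0.05 z 0.0188 0.0175 y -0.0235 0.0247
0.06 z 0.0189 0.0176 y -0.0265 0.0278
0.07 z 0.0191 0.0177 y -0.0279 0.0294
0.08 z 0.0192 0.0179 y -0.0277 0.0291
0.09 z 0.0193 0.018 y -0.0266 0.0284
0.1 z 0.0195 0.0182 y -0.0249 0.026
-7.8310262406080735
0 [0.0347, 0.0532] 0.1 [ 1.25688158  0.45359575 -0.85002967  2.00337738  0.40042332  0.35397761
  1.63548477]
0 [0.0347, 0.0532] 0.016 [ 1.14684568  0.61901654 -0.79522483  1.97249447  0.84584509  0.29401847
  1.22918857]
0 [0.0155, -0.0534] 0.1 [ 1.40773801  0.54817903 -0.84759158  1.90234364  0.29409366  0.41421635
  1.92309908]
0 [0.0155, -0.0534] 0.016 [ 1.3416391   0.72280602 -0.86094444  1.87053459  0.71550141  0.36138299
  1.55509335]
1 [0.0347, 0.0532] 0.1 [ 0.88471645  0.34649807 -0.36785097  2.02226857 -0.2775678   0.32546406
 -0.89828545]
1 [0.0347, 0.0532] 0.016 [ 0.586149    0.48000764 -0.04807912  2.00389549 -0.81294895  0.2484119
 -0.4057252 ]
1 [0.0155, -0.0534] 0.1 [ 1.05441888  0.42927369 -0.36080407  1.92139145 -0.37947406  0.40741121
 -0.63252292]
1 [0.0155, -0.0534] 0.016 [ 1.02325484  0.5828107  -0.39388251  1.88831625 -0.27409925  0.27537942
 -0.72248023]
```

```bash
cat > place.py <<'E'
from h import *
t=np.load("tray.npz");q0,F,N=t["q0"],t["F"],t["N"];h=float(t["h"]);R,_=trayR(h)
def P(x,y,z):return q0+F@np.array([x,y,z])
def loc():return (F.T@(np.array(sense()["position"])-q0)).round(4)
def place(x,y):
    movep(P(x,y,.10),R);move_l(P(x,y,.031),R,feed=.12)
    hit=move_l(P(x,y,.0135),R,feed=.025,until_force=6)
    s=sense();print("hit",hit,loc(),s["wrist_force"],s["time_s"])
E
python3 - <<'E'
from place import *
place(.0347,.0525)
wrist("slip_in")
E
```

```text
hit True [0.0347 0.0523 0.017 ] [-2.71834644 -0.67340704  4.63338478] 13.7333
```

View pics/slip_in.png

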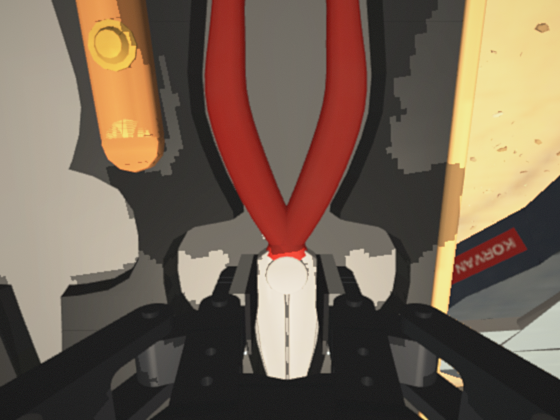

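The slip pliers are seated in the pocket, with even clearance on both handles (outer edges at columns 207 and 365, pocket walls on either side). I'll release them and go for the needle-nose.

Run:
```python
from place import *
from gr import grasp
from held import held
command_gripper(.042);move_l(P(.0347,.0525,.12),R,feed=.15)
p,d,T=wrist("tray2")
# depth check: heights (tray frame z) of slip pliers along the middle/handles
c=camera_params("wrist");v,u=np.nonzero(d>0);o,r=ray("wrist",np.c_[u,v],T);W=(o+r*d[v,u][:,None]-q0)@F
hs=cv2.cvtColor(p,cv2.COLOR_RGB2HSV)[v,u]
k=(abs(W[:,1]-.053)<.035)&(abs(W[:,0])<.1)&(hs[:,1]>120)&((hs[:,0]<8)|(hs[:,0]>172))
for x in(-.08,-.06,-.04,-.02,0):
    b=k&(abs(W[:,0]-x)<.004)
    if b.sum():print(x,"top z",np.percentile(W[b,2],[50,95]).round(4),"y",W[b,1].min().round(4),W[b,1].max().round(4))
for x in(.04,.06,.08):
    b=(abs(W[:,0]-x)<.003)&(abs(W[:,1]-.053)<.006);print(x,np.median(W[b,2]).round(4))
hd=np.radians(-50.8)
g=np.array([.4783,.0968])
grasp("needle",g,hd);held("needle",0,.1)
```

```text
-0.08 top z [-0.002  -0.0005] y 0.0291 0.0759
-0.06 top z [-0.002  -0.0006] y 0.0269 0.0788
-0.04 top z [-0.002  -0.0005] y 0.0243 0.0813
-0.02 top z [-0.0019 -0.0007] y 0.0265 0.0792
0 top z [-0.0018 -0.0006] y 0.0336 0.0727
0.04 -0.002
0.06 -0.0025
0.08 -0.0025
needle [0.4783 0.0965] -51.04 len 0.1584 0.0563
hit True z 0.02404690241941698 gap 0.02033558949127646 F 77.44306122825947 [-1.16016347 -0.71006882  4.25217509]
0.02008516939664125 [-0.15206669  0.84592199 -2.48039168] 21.6833 [ 0.53  0.3  -0.97  1.93  0.29  1.05  0.12]
0.0 z 0.0195 0.0182 y -0.0063 0.0093
0.01 z 0.0191 0.0183 y -0.0112 0.0138
0.02 z 0.0201 0.0187 y -0.0172 0.0198
0.03 z 0.02 0.0186 y -0.0224 0.025
0.04 z 0.0199 0.0186 y -0.0256 0.0282
0.05 z 0.02 0.0188 y -0.0272 0.0297
0.06 z 0.0197 0.0181 y -0.0269 0.0289
0.07 z 0.02 0.0188 y -0.0248 0.027
0.08 z 0.02 0.0188 y -0.0228 0.0248
```

View pics/needle_held.png

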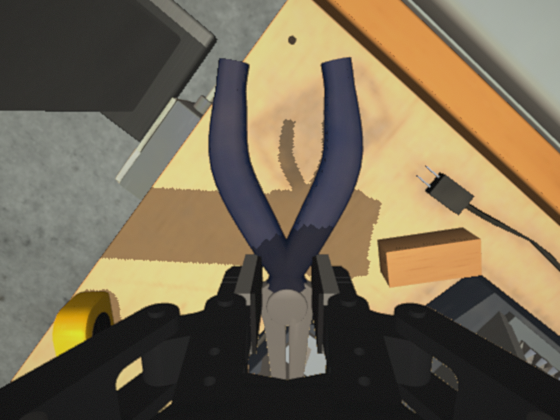

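The needle-nose pliers are held level and square (middle line at column ~287), and the depth check shows the slip pliers lying flat at home. Now carrying in front of the saw.

Run:
```python
from place import *
move_l([.45,-.22,.26],feed=.25)
place(.0155,-.0541)
wrist("needle_in")
```

```text
hit True [ 0.0153 -0.0543  0.017 ] [-2.41630997  1.70205283  4.57442268] 25.3417
```

View pics/needle_in.png

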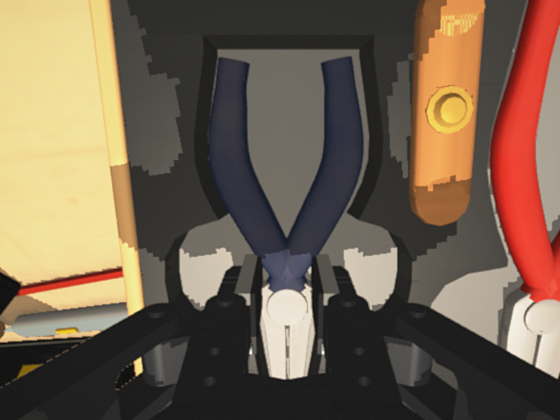

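Needle-nose is seated with clear margins both sides (handles at columns 210–363, walls ~197–380). I'll release it, check, then turn the button with closed fingers.

```bash
cat > btn.py <<'E'
from place import *
piv=np.array([-.049,-.001]);r=.026
def ctr(th,ex=0):
    c,s=np.cos(th),np.sin(th);d=.010+.0145*abs(c)+.011*abs(s)+ex
    return piv+r*np.array([c,s])+d*np.array([s,-c])
def look(name):
    p,d,T=wrist(name);v,u=np.nonzero(d>0);o,rr=ray("wrist",np.c_[u,v],T);W=(o+rr*d[v,u][:,None]-q0)@F
    b=(W[:,2]>.0055)&(W[:,2]<.016)&(np.hypot(*(W[:,:2]-piv).T)<.045);B=W[b][:,:2].astype(np.float32)
    (cx,cy),wh,a=cv2.minAreaRect(B);m=B-B.mean(0);e=np.linalg.svd(m,full_matrices=False)[2][0]
    print("button",b.sum(),round(cx,4),round(cy,4),np.round(wh,4),"angle",np.degrees(np.arctan(e[1]/e[0])).round(1))
    hs=cv2.cvtColor(p,cv2.COLOR_RGB2HSV)[v,u]
    for nm,k,y in(("needle",(hs[:,0]>105)&(hs[:,0]<135)&(hs[:,1]>80),-.054),("slip",((hs[:,0]<8)|(hs[:,0]>172))&(hs[:,1]>120),.053)):
        k=k&(abs(W[:,1]-y)<.035)&(W[:,0]>-.1)&(W[:,0]<.1)
        for x in(-.08,-.06,-.03,-.01):
            q=k&(abs(W[:,0]-x)<.004)
            if q.sum():print(nm,x,"z",np.median(W[q,2]).round(4),"y",W[q,1].min().round(4),W[q,1].max().round(4))
        q=(abs(W[:,1]-y)<.004)&(abs(W[:,0]-.05)<.003);print(nm,"jaw z",np.median(W[q,2]).round(4))
E
python3 - <<'E'
from btn import *
command_gripper(.042);move_l(P(.0155,-.0541,.13),R,feed=.15)
look("tray3")
command_gripper(0,20)
a=ctr(0,.006);move_l(P(*a,.07),R);move_l(P(*a,.0305),R,feed=.08,until_force=6)
print(loc(),sense()["wrist_force"])
for th in np.radians([0,18,36,54,72,90]):
    move_l(P(*ctr(th),.0305),R,feed=.06)
print(loc(),sense()["wrist_force"])
move_l(P(*(ctr(np.pi/2)+[.006,0]),.0305),R,feed=.06);move_l(P(-.0,.0,.24),R,feed=.2)
look("tray4");print(sense()["time_s"])
E
```

```text
button 4027 -0.0503 -0.0008 [0.0789 0.0203] angle 3.1
needle -0.06 z -0.0029 y -0.0786 -0.0293
needle -0.03 z -0.0032 y -0.0813 -0.026
needle -0.01 z -0.003 y -0.075 -0.0322
needle jaw z -0.0026
slip -0.08 z -0.0022 y 0.0286 0.0801
slip -0.06 z -0.0022 y 0.026 0.0841
slip -0.03 z -0.002 y 0.0242 0.0847
slip -0.01 z -0.0021 y 0.0297 0.0791
slip jaw z -0.0026
[-0.0226 -0.0316  0.0307] [-0.348262   -0.41004612 -0.3241762 ]
[-0.0282  0.025   0.0304] [-0.60870922  1.53568561 -0.03079024]
button 1794 -0.0503 -0.0007 [0.0795 0.02  ] angle 86.3
needle -0.06 z -0.0029 y -0.0785 -0.031
needle -0.03 z -0.0031 y -0.0836 -0.026
needle -0.01 z -0.0031 y -0.078 -0.0322
needle jaw z -0.0027
slip -0.08 z -0.0021 y 0.0291 0.0759
slip -0.06 z -0.0022 y 0.0268 0.079
slip -0.03 z -0.0021 y 0.0252 0.0808
slip -0.01 z -0.0019 y 0.0303 0.076
slip jaw z -0.0027
31.9833
```

View pics/tray4.png

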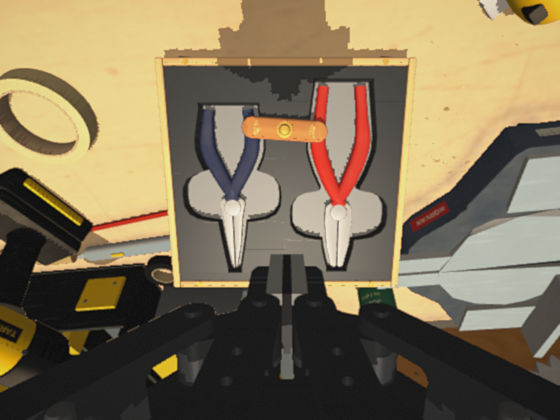

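Both pliers lie home and the button spans a handle of each at 86°. A small nudge will square it.

Run:
```python
from btn import *
a=ctr(np.pi/2)
move_l(P(*(a+[.008,0]),.07),R,feed=.2);move_l(P(*(a+[.008,0]),.0305),R,feed=.08,until_force=6)
move_l(P(*(a-[.0021,0]),.0305),R,feed=.04);print(sense()["wrist_force"])
move_l(P(*(a+[.008,0]),.0305),R,feed=.06);move_l(P(0,0,.24),R,feed=.2)
look("tray5");print(sense()["time_s"])
```

```text
[ 0.2513024   0.9493679  -0.28745337]
button 1803 -0.0502 -0.0008 [0.0199 0.0793] angle 89.1
needle -0.06 z -0.0026 y -0.0784 -0.0301
needle -0.03 z -0.0031 y -0.0832 -0.0259
needle -0.01 z -0.0027 y -0.0777 -0.0331
needle jaw z -0.0026
slip -0.08 z -0.0021 y 0.0291 0.0757
slip -0.06 z -0.002 y 0.0274 0.0786
slip -0.03 z -0.002 y 0.0251 0.0805
slip -0.01 z -0.0019 y 0.0304 0.0755
slip jaw z -0.0028
35.6167
```

```bash
python3 -c "
from rig import *
print(finish_job())"
```

```text
the job is handed in; nothing more can be done
None
```

I handed the job in at about 36 s: the last depth check showed both pliers lying flat in their pockets, nose up the slope, with the turn-button at 89° over a handle of each; I didn't move the tape measure, offcut or masking roll.

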